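# Hold a fuel-sample cell in the light for inspection

### The job

Two washed glass sample cells stand on the rubber mat: put the short one in the free place of the rack's short row and let go of it, then pick up the long one and hold it upright and still in the light path, about midway between the lamp and the camera, so that the camera looks straight through both its clear windows; finish while still holding it there. Take the cells by their frosted sides only, with no finger on a clear window, and let none fall over. Bump neither lamp nor camera and leave everything else where it is.

Things in the scene. Friction and masses are not known exactly. Their poses are not given: they have to be found in the camera images.
- cell_short_mid (a point): Centre (22.5 mm above its underside) of the SHORT washed cell: an empty open-topped glass box standing on the mat, 22.5 mm long (its y), 12.5 mm wide (its x), 45 mm tall (z up), 13 g. The two long sides, facing its +x and -x, are frosted: grip there, across the 12.5 mm. The two narrow ends, facing +y and -y, are the clear windows.
- cell_long_mid (a point): Centre (22.5 mm above its underside) of the LONG washed cell, standing on the same mat, either end of it: same glass, width and height, but 42.5 mm long (its y). Frosted sides face its +x and -x (12.5 mm apart), clear windows +y and -y. 21 g. (In the rules a cell's parts _c0 and _c1 are its frosted sides, _c2 and _c3 its windows.)
- window_a (a point): Centre of the long cell's clear window at its -y end (12.5 mm wide, 45 mm tall; clear part 10 mm wide).
- window_b (a point): Centre of the long cell's clear window at its +y end.
- short_place (a point): Centre of the floor of the free place: the middle one of the three small pockets of the rack's short row (short cells stand in the other two, 41 mm away along its +y and -y, 34 mm proud of the rack's top). Pocket 26 mm along its y, 16 mm along its x, 11 mm deep, mouth chamfered 2 mm; z up. A cell stands in it length along y, either way round, its centre 22.5 mm above this point.
- rack: The grey plastic cell rack, fixed: 96 mm (x) by 132 mm (y) by 17 mm high, origin under its centre; the short row lies 27 mm to its -x, the long row 27 mm to its +x, both rows along y.
- mat: The black rubber mat that the two washed cells stand on, fixed: 105 mm (x) by 160 mm (y), 4 mm thick, origin under its centre.
- light_mid (a point): Point on the light axis midway between lamp and camera lens, 115 mm above the table. The light runs along its y: lamp face (52 mm across) 75 mm off to -y, camera lens (40 mm across) 75 mm off to +y; z up. Below it the gap is open down to the rail's top, 20 mm above the table. Highest points of lamp and camera: 141 mm above the table.
- bench: The inspection bench, fixed: a 40 mm wide, 400 mm long, 20 mm high aluminium rail along its y, with the LED lamp (-y) and the camera (+y) on posts; origin under its centre on the table.
- stock_a_mid (a point): Centre of a short cell already in the rack, in the short row at -y; leave it there.
- stock_b_mid (a point): Centre of a short cell already in the rack, in the short row at +y; leave it there.
- stock_c_mid (a point): Centre of a long cell already in the rack, in the long row; leave it there.
- hexdriver: Bystander: hex driver with a metal handle, 170 mm long, lying; origin at the underside.
- wheel: Bystander: model-car wheel, 64 mm across and 26 mm high, lying flat; origin at the underside.
- wheel_b: Bystander: a second such wheel; origin at the underside.
- damper: Bystander: small oil damper with coil spring, 85 mm long, lying; origin at the underside.
- gear: Bystander: white toothed gear, 66 mm across, 6 mm thick, lying flat; origin at the underside.

How it is judged:
On the way, in this order (a step that is already met when the one before it is completed fails the run):
1. the short cell stands in the free place of the short row, let go (x of cell_short_mid in the frame of short_place between -0.004 and 0.004 m and y of cell_short_mid in the frame of short_place between -0.004 and 0.004 m and z of cell_short_mid in the frame of short_place between 0.019 and 0.0255 m and angle between cell_short_mid's own z axis and vertical below 0.1 rad and contact force between the fingers and cell_short below 0.05 N and linear speed of cell_short below 0.02 m/s), for 0.2 s.
2. the long cell is held in the light path by its frosted sides (y of cell_long_mid in the frame of light_mid between -0.03 and 0.03 m and x of window_a in the frame of light_mid between -0.0045 and 0.0045 m and z of window_a in the frame of light_mid between -0.016 and 0.016 m and x of window_b in the frame of light_mid between -0.0045 and 0.0045 m and z of window_b in the frame of light_mid between -0.016 and 0.016 m and angle between cell_long_mid's own z axis and vertical below 0.14 rad and contact force between the fingers and cell_long_c0 above 0.5 N and contact force between the fingers and cell_long_c1 above 0.5 N and contact force between cell_long and bench below 0.05 N and linear speed of cell_long below 0.02 m/s), for 0.5 s.
At the end, for the whole second after the job is handed in: Short cell upright on the floor of its free place (4 mm), let go. Long cell held still by fingers on both frosted sides, off the bench, within 30 mm of midway along the light, both window centres within 4.5 mm sideways and 16 mm in height of its axis, upright within 0.14 rad (all of step 1 and all of step 2); the arm keeps its last pose, push and grip.
It fails at once if a finger touched a clear window of a cell ((contact force between the fingers and cell_short_c2 above 0.3 N or contact force between the fingers and cell_short_c3 above 0.3 N) or (contact force between the fingers and cell_long_c2 above 0.3 N or contact force between the fingers and cell_long_c3 above 0.3 N) or (contact force between the fingers and stock_a_c2 above 0.3 N or contact force between the fingers and stock_a_c3 above 0.3 N) or (contact force between the fingers and stock_b_c2 above 0.3 N or contact force between the fingers and stock_b_c3 above 0.3 N) or (contact force between the fingers and stock_c_c2 above 0.3 N or contact force between the fingers and stock_c_c3 above 0.3 N)).
It fails at once if a cell fell over (angle between any of cell_short_mid, cell_long_mid, stock_a_mid, stock_b_mid, stock_c_mid's own z axis and vertical above 0.6 rad).
It fails at once if the lamp, camera or their rail was bumped (contact force between any of the fingers, the arm, cell_long, cell_short and bench above 1.5 N).
It fails at once if a cell already in the rack was taken out or shifted (distance of any of stock_a_mid, stock_b_mid, stock_c_mid from where it was at the start of the episode above 0.012 m).
It fails at once if a bystander was shifted (distance of any of hexdriver, wheel, wheel_b, damper, gear from where it was at the start of the episode above 0.02 m).
It also fails if it takes over 58 s, if anything falls off the work surface, if the arm or the gripper's body presses on something with over 40 N, if the wrist force passes 120 N, or if a joint passes its speed limit or range.

### The arm

A 6-joint arm with a two-finger parallel gripper is mounted at the origin on the work surface. World frame = base frame: x ahead of the robot, y to its left, z up, the work surface at z = 0. Lengths are in m, angles in rad, forces in N, time in s.
With the tool pointing down it reaches from about 0.35 to 0.8 m from the base axis. Payload 7.3 kg.
Tool frame: the origin (TCP) lies between the finger pads; the fingertips stand 22 mm ahead of it and the grasp point (between the pads) lies 3 mm ahead of it (bot.tcp_to_tips is the distance from the TCP to the fingertips, in m); z points along the fingers, y is the line along which they close (so a half turn about z gives the same grasp; the last joint's range is limited). The gripper opens to 85 mm and grips with 20 to 120 N. Pads are 22 mm wide; open, the fingers measure 114 mm over their backs; the gripper's body (76 mm by 85 mm) begins 54 mm behind the grasp point. The pads swing forward as they close: fully open they stand 13 mm farther back than shut.
Start: joints at [-1.292, 0.342, 1.524, -0, 1.275, -0.146], TCP at [0.216, -0.478, 0.253] pointing down, gripper open.
Joint ranges: [-2.53, 2.53], [-0.77, 2.02], [0.04, 2.7], [-1, 4.14], [0.28, 2.66], [-3.11, 3.11]. Speed limits (rad/s): [2.57, 2.57, 3.14, 3.14, 3.14, 3.14].

### API

Orientations are given as a unit quaternion [w, x, y, z].
In Python, from bench import bot, eyes gives the robot as it stands.
- The arm moves only by the tool send_rows, never from a script. Its argument "series" is a list of rows, each a list of 7 numbers: the shift along the tool's x, y, z in mm, then the turn, a rotation vector about the tool's x, y, z in rad, then the opening, from 0 (shut) to 1 (fully open). A call has 1 to 10 rows; each row shifts and turns the commanded pose from where the row before left it, along the tool's axes as they then stand; what a row does not reach is not made up. A row lasts 1/10 s, in which the tool goes at most 50 mm and 8.59 degrees, less where a joint would pass 70% of its speed; a pose out of reach is approached as far as the arm can. A call with a gripper value outside its range is refused whole. The fingers move at their own pace and stop on an object; "grip_force" is the grip in N (left out, the last holds). Time passes only in rows, so rows that do not move let the fingers close. It gives the time, the measured TCP pose, the force, the opening and the grip force at its end, in the units of the state.
- bot.sense(): the state, without advancing time (a new reading comes with each control period).
- eyes.capture(name): name is "scene" or "top"; returns a dict with "color" (480x640x3 uint8, blue, green, red), "K" (3x3 intrinsics, pixels), "dist" ([k1, k2, p1, p2, k3] as OpenCV has them; the pictures are not rectified), "position" and "rotation" of the camera in the world. Camera axes: x right, y up, looking along -z (the intrinsics and any distortion apply to the point x, -y, -z); pixel columns grow to the right and rows downward; lengths in m; the calibration is good to about 2 mm. A picture is of the moment at which its call begins. There is no depth.
- bot.job_done(): hands the job in; it is judged then, once.
The state is a dict: "time_s": time; "qpos": joint angles; "joint_velocities": joint speeds; "joint_torque": joint torques, N m; "tool_pos": TCP position; "tool_rot": TCP orientation; "ft_force": force on the tool from outside, world axes, zero at the start; "moment": the same for the moment, N m; "finger_gap": opening from 0.0 (shut) to 1.0 (fully open); "grasp_force": force on a finger pad.
Only numpy, scipy, OpenCV 4.12 (cv2) and the standard library are available. Lean on these libraries where they do the work, as an engineer would, in place of code of your own. Each camera call takes 0.05 s, during which the arm holds its last target. There are 200 camera calls.

## Working session

There is one attempt and no reset: what is moved stays moved. The work goes in short steps, Python scripts to look and compute and a tool call to move; the robot and the scene stay as the last step left them, time stands still between calls to the robot, and variables do not carry over. Pictures are saved under pics/ and viewed, at most 10 in all, crops included, and the job is handed in when it is done.

Besides the shell and the picture viewer there is one more tool, called after ">>>" in YAML: its name, and indented under it one key for each argument. send_rows: Moves the arm, as the interface text tells. Its arguments: {"type":"object","properties":{"series":{"type":"array"},"grip_force":{"type":"number"}},"required":["series"]}

```bash
ls; mkdir -p pics; python3 - <<'E'
from bench import bot, eyes
import cv2
print(bot.sense())
for n in("scene","top"):
    c=eyes.capture(n); cv2.imwrite(f"pics/{n}0.png",c["color"]); print(n,c["K"],c["dist"],c["position"],c["rotation"])
E
```

```text
pics
{'time_s': 0.0, 'qpos': array([-1.29200847e+00,  3.42729680e-01,  1.52502646e+00,  1.25871141e-05,
        1.27539950e+00, -1.45996586e-01]), 'joint_velocities': array([ 0.00014744,  0.00121923,  0.00012904, -0.00081952,  0.00121494,
        0.00124341]), 'joint_torque': array([-2.17409283e-04, -4.33680511e+01, -2.46009493e+01, -1.84387995e-04,
        7.82972173e-03, -4.00505996e-05]), 'tool_pos': array([ 0.21628737, -0.47797047,  0.25261903]), 'tool_rot': array([-7.80169020e-04,  9.77529523e-01,  2.10797110e-01, -4.58432504e-05]), 'ft_force': array([-0.01263628,  0.34590098,  0.36038574]), 'moment': array([-0.06180427,  0.00540473, -0.06202889]), 'grasp_force': 0.0, 'finger_gap': 1.0018997494335755}
scene [[484.79541841   0.         326.85501934]
 [  0.         484.79541841 239.3461517 ]
 [  0.           0.           1.        ]] [0.03150635 0.         0.         0.         0.        ] [ 0.87879607 -0.5450008   0.86178579] [0.90505757 0.32875199 0.0994844  0.25079032]
top [[570.68547678   0.         313.87694156]
 [  0.         570.68547678 234.93050408]
 [  0.           0.           1.        ]] [-0.12885136  0.          0.          0.          0.        ] [0.47149623 0.02377309 1.36736943] [-0.70004385 -0.00439034  0.02136988  0.71376653]
```

View pics/scene0.png

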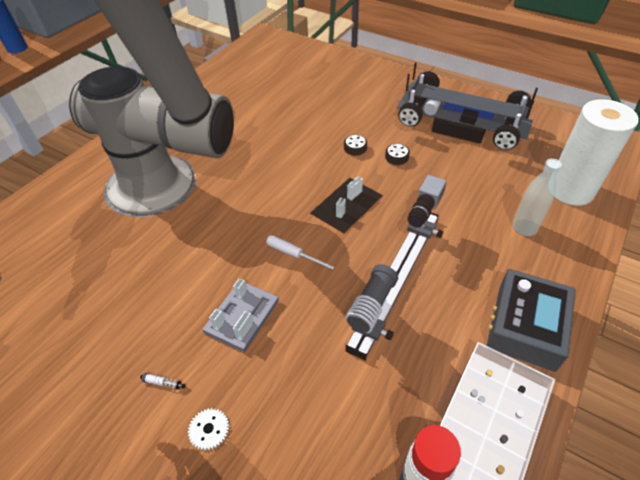

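View pics/top0.png

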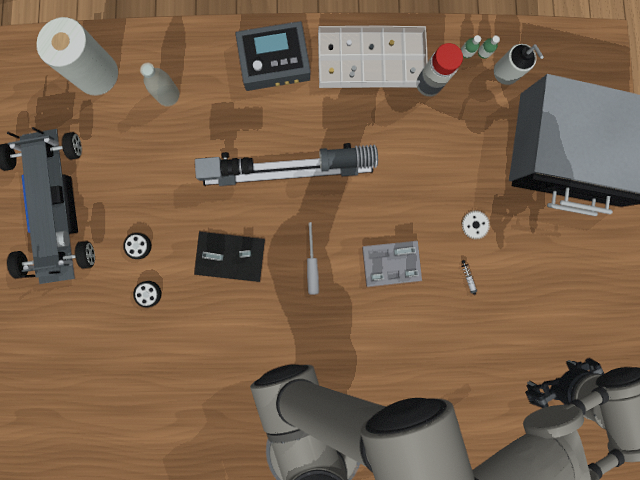

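```bash
python3 - <<'E'
import cv2,numpy as np
t=cv2.imread("pics/top0.png");s=cv2.imread("pics/scene0.png")
def cr(im,x,y,w=80,h=60,k=5): return cv2.resize(im[y:y+h,x:x+w],None,fx=k,fy=k,interpolation=cv2.INTER_CUBIC)
def grid(c,x,y,k):
    for i in range(0,c.shape[1],10*k): cv2.putText(c,str(x+i//k),(i,8),0,.3,(0,255,255),1);cv2.line(c,(i,10),(i,14),(0,255,255),1)
    for i in range(0,c.shape[0],10*k): cv2.putText(c,str(y+i//k),(0,i+4),0,.3,(0,255,255),1)
    return c
def g(im,x,y,w=80,h=60,k=5): return grid(cr(im,x,y,w,h,k),x,y,k)
cv2.imwrite("pics/c1.png",np.vstack([np.hstack([g(t,190,227),g(t,353,232)]),np.hstack([g(s,308,174),g(s,200,276,80,60)])]))
cv2.imwrite("pics/c2.png",np.vstack([g(t,190,135,200,55,4),cv2.copyMakeBorder(g(s,340,170,110,190,2),0,0,0,580,0)[:380]]))
E
```

```text
(no output)
```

View pics/c1.png

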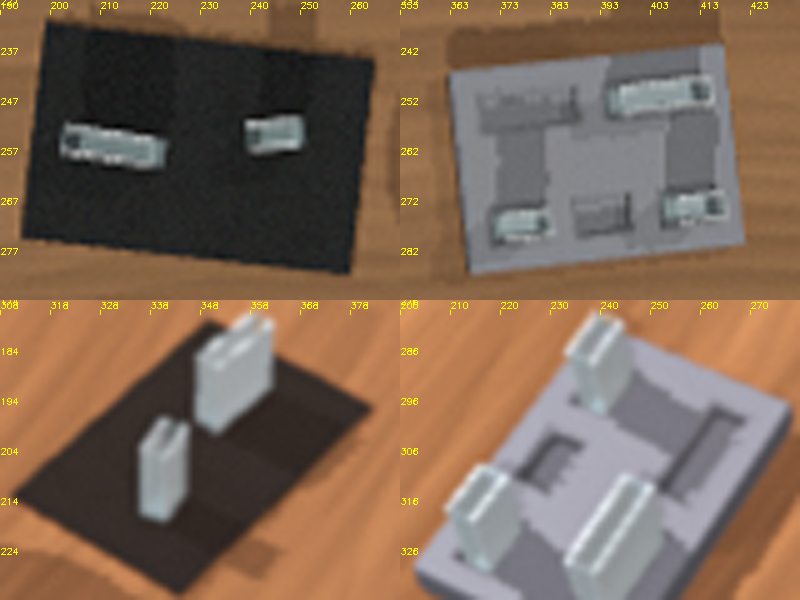

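View pics/c2.png

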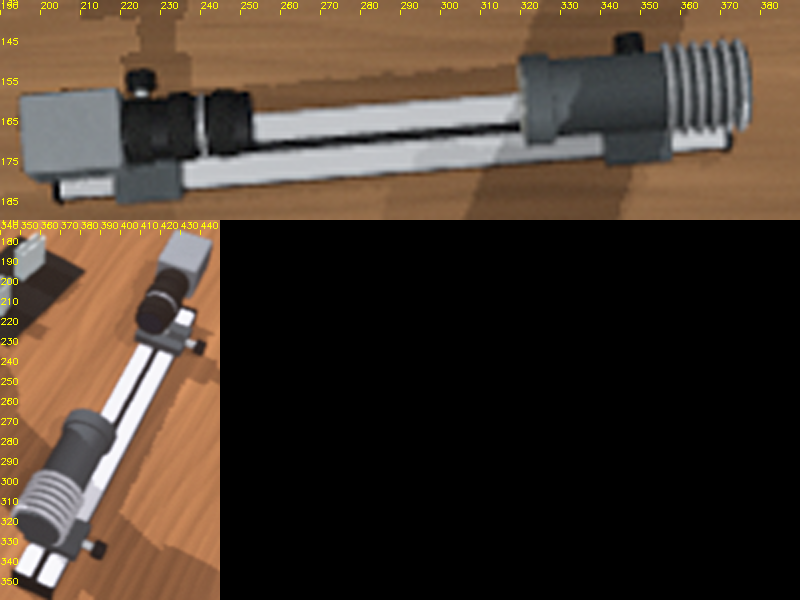

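```bash
cat > h.py <<'E'
import cv2,numpy as np
from scipy.spatial.transform import Rotation as R
from scipy.optimize import minimize
CAM={"scene":([484.79541841,326.85501934,239.3461517],0.03150635,[0.87879607,-0.5450008,0.86178579],[0.90505757,0.32875199,0.0994844,0.25079032]),
"top":([570.68547678,313.87694156,234.93050408],-0.12885136,[0.47149623,0.02377309,1.36736943],[-0.70004385,-0.00439034,0.02136988,0.71376653])}
def proj(n,P):
    (f,cx,cy),k,p,q=CAM[n]
    M=R.from_quat(np.roll(q,-1)).as_matrix()
    C=(np.atleast_2d(P)-p)@M*[1,-1,-1]
    return cv2.projectPoints(C.astype(float),np.zeros(3),np.zeros(3),np.array([[f,0,cx],[0,f,cy],[0,0,1.]]),np.array([k,0,0,0,0.]))[0][:,0]
def place(P,x,y,a):
    c,s=np.cos(a),np.sin(a); P=np.atleast_2d(P).astype(float)
    return np.c_[x+c*P[:,0]-s*P[:,1],y+s*P[:,0]+c*P[:,1],P[:,2]]
def box(lx,ly,z0,z1,ox=0,oy=0):
    return np.array([[ox+i*lx/2,oy+j*ly/2,z] for i in(-1,1) for j in(-1,1) for z in(z0,z1)])
def render(n,boxes,roi,k=8):
    x0,y0,w,h=roi; m=np.zeros((h*k,w*k),np.uint8)
    for b in boxes:
        uv=(proj(n,b)-[x0,y0]+.5)*k-.5
        cv2.fillConvexPoly(m,cv2.convexHull(np.round(uv*16).astype(np.int32)),255,shift=4)
    m=cv2.resize(m,(w,h),interpolation=cv2.INTER_AREA)/255.
    return cv2.GaussianBlur(m,(0,0),.5)
def fit(masks,boxes,p0,step):
    """masks: {(cam,roi):soft mask}; boxes(p)->list of corner arrays"""
    cost=lambda p:sum(((render(n,boxes(p),roi)-m)**2).sum() for (n,roi),m in masks.items())
    S=np.vstack([p0]+[np.array(p0)+np.eye(len(p0))[i]*step[i] for i in range(len(p0))])
    r=minimize(cost,p0,method="Nelder-Mead",options=dict(initial_simplex=S,xatol=1e-5,fatol=1e-3,maxiter=600))
    return r.x,r.fun
def unproj(n,uv,z):
    r=minimize(lambda q:((proj(n,[q[0],q[1],z])[0]-uv)**2).sum(),[.5,0],method="Nelder-Mead",options=dict(xatol=1e-6,fatol=1e-8)); return r.x
E
python3 - <<'E'
from h import *
I={n:cv2.imread(f"pics/{n}0.png") for n in("top","scene")}
def crop(n,roi): x,y,w,h=roi; return I[n][y:y+h,x:x+w]
def cellmask(n,roi):
    v=crop(n,roi).astype(float)[...,0]  # blue: dark mat & wood low, glass high
    return np.clip((v-60)/(130-60),0,1)
def low(n,roi):
    c=crop(n,roi).astype(float); d=c[...,2]-c[...,0]  # red-blue: wood large
    return np.clip((35-d)/30,0,1)
print(unproj("top",[213,256],.049),unproj("top",[245,253],.049),unproj("top",[392,262],.017))
rl={"top":(198,246,28,22),"scene":(343,174,25,38)}; rs={"top":(234,244,22,18),"scene":(330,192,20,32)}
for nm,ly,roi,uv in(("long",.0425,rl,[213,256]),("short",.0225,rs,[245,253])):
    p=unproj("top",uv,.03)
    for sel in(("top",),("scene",),("top","scene")):
        m={(n,roi[n]):cellmask(n,roi[n]) for n in sel}
        for a in (-.1,.1): print(nm,sel,a,*fit(m,lambda p:[place(box(.0125,ly,.004,.049),*p)],[*p,a],[.01,.01,.1]))
rr={"top":(355,232,76,62),"scene":(196,272,90,84)}
p=unproj("top",[392,262],.017)
B=lambda p:[place(b,*p[:3]) for b in(box(.096,.132,0,.017),box(.0125,.0225,.006,.051,-.027,.041),box(.0125,.0225,.006,.051,-.027,-.041),box(.0125,.0425,.006,.051,.027,p[3]))]
for sel in(("top",),("scene",),("top","scene")):
    m={(n,rr[n]):low(n,rr[n]) for n in sel}
    print("rack",sel,*fit(m,B,[*p,.09,-.03],[.01,.01,.1,.01]))
# bench
for n,uv,z in (("top lens",[190+252/4,135+123.5/4],.115),("top lamp",[190+520/4,135+99/4],.115),("top groove",[190+255/4,135+147/4],.02),("top groove2",[190+520/4,135+126/4],.02)):
    print(n,unproj("top",np.array(uv)-.4,z))
for n,uv in (("groove a",[340+160/2,170+(345-220)/2]),("groove b",[340+108/2,170+(430-220)/2])): print("scene",n,unproj("scene",np.array(uv)-.25,.02))
E
```

```text
[0.47499169 0.22557701] [0.48054759 0.15142093] [ 0.4524656  -0.19370948]
long ('top',) -0.1 [ 0.47567111  0.23057063 -0.18616424] 11.409974929525458
long ('top',) 0.1 [ 0.47560379  0.23055805 -0.18860614] 11.425779296255364
long ('scene',) -0.1 [ 0.47371286  0.22888949 -0.22984334] 57.31416179924753
long ('scene',) 0.1 [ 0.47324349  0.22981249 -0.26016551] 57.41900528745296
long ('top', 'scene') -0.1 [ 0.47453799  0.22908911 -0.22164581] 78.07815409630771
long ('top', 'scene') 0.1 [ 0.47459014  0.22942191 -0.22582126] 78.60145174274473
short ('top',) -0.1 [ 0.4875     0.0248125 -0.1      ] 58.48244897959184
short ('top',) 0.1 [0.4875    0.0248125 0.1      ] 58.48244897959184
short ('scene',) -0.1 [ 0.4875     0.0248125 -0.1      ] 180.28795918367348
short ('scene',) 0.1 [0.4875    0.0248125 0.1      ] 180.28795918367348
short ('top', 'scene') -0.1 [ 0.4875     0.0248125 -0.1      ] 238.7704081632653
short ('top', 'scene') 0.1 [0.4875    0.0248125 0.1      ] 238.7704081632653
rack ('top',) [ 0.44976653 -0.19412414  0.08142716 -0.01956654] 12.685871048852064
rack ('scene',) [ 0.44733673 -0.19606169  0.08194416 -0.01711147] 41.25450972809174
rack ('top', 'scene') [ 0.44857062 -0.19525576  0.07676718 -0.01758095] 115.1841643191323
top lens [0.67288512 0.12552781]
top lamp [ 0.68395203 -0.02275007]
top groove [0.67405531 0.13164318]
top groove2 [ 0.68385433 -0.02594616]
scene groove a [0.67085804 0.18197199]
scene groove b [0.6729959  0.04375708]
```

```bash
python3 - <<'E'
import re
s=open('h.py').read(); i=s.index("def unproj")
s=s[:i]+'''def unproj(n,uv,z):
    from scipy.optimize import least_squares
    return least_squares(lambda q:proj(n,[q[0],q[1],z])[0]-uv,[.5,.1],x_scale=.01,diff_step=1e-4).x
def edges(im,n,P,x0,y0,k,col):
    uv=((proj(n,P)-[x0,y0]+.5)*k).astype(int)
    for i in range(8):
        for b in(1,2,4):
            if not i&b: cv2.line(im,tuple(map(int,uv[i])),tuple(map(int,uv[i|b])),col,1)
'''
open('h.py','w').write(s)
E
cat > f.py <<'E'
from h import *
I={n:cv2.imread(f"pics/{n}0.png") for n in("top","scene")}
def crop(n,roi): x,y,w,h=roi; return I[n][y:y+h,x:x+w]
def cellmask(n,roi):
    c=crop(n,roi).astype(float); v=c[...,0]; g=np.clip((40-(c[...,2]-c[...,0]))/20,0,1)
    return np.clip((v-45)/(100-45),0,1)*g
rl={"top":(198,246,28,22),"scene":(343,172,25,40)}; rs={"top":(234,244,22,18),"scene":(330,190,20,34)}
out=[]
def show(n,x,y,ps,k=5,w=80,h=60):
    im=cv2.resize(I[n][y:y+h,x:x+w],None,fx=k,fy=k,interpolation=cv2.INTER_CUBIC)
    for P,c in ps: edges(im,n,P,x,y,k,c)
    return im
res=[]
for nm,ly,roi,uv in(("long",.0425,rl,[213,256]),("short",.0225,rs,[245,253])):
    p=unproj("top",uv,.03)
    for sel in(("top",),("scene",),("top","scene")):
        m={(n,roi[n]):cellmask(n,roi[n]) for n in sel}
        r=fit(m,lambda p:[place(box(.0125,ly,.004,.049),*p)],[*p,-.1],[.01,.01,.1]); print(nm,sel,*r)
    res.append((place(box(.0125,ly,.004,.049),*r[0]),(0,0,255)))
rk=[.4486,-.1952,.0805]
rb=[(place(b,*rk),(0,0,255)) for b in(box(.096,.132,0,.017),box(.016,.026,.006,.017,-.027),box(.0125,.0225,.006,.051,-.027,.041),box(.0125,.0225,.006,.051,-.027,-.041))]
cv2.imwrite("pics/o1.png",np.vstack([np.hstack([show("top",190,227,res),show("top",353,232,rb)]),np.hstack([show("scene",308,172,res),show("scene",200,276,rb)])]))
for n,uv,z in (("top lens",[190+252/4,135+123.5/4],.115),("top lamp",[190+520/4,135+99/4],.115),("top groove",[190+255/4,135+147/4],.02),("top groove2",[190+520/4,135+126/4],.02)):
    print(n,unproj("top",np.array(uv)-.4,z))
for n,uv in (("groove a",[340+153/2,170+(347-220)/2]),("groove b",[340+108/2,170+(430-220)/2])): print("scene",n,unproj("scene",np.array(uv)-.25,.02))
E
python3 f.py
```

```text
long ('top',) [ 0.47539525  0.23059169 -0.19639743] 11.24456749272106
long ('scene',) [ 0.47410863  0.22645905 -0.26336971] 49.96535453754385
long ('top', 'scene') [ 0.47436748  0.22757025 -0.24058165] 74.96146028128958
short ('top',) [0.47998706 0.15416976 0.19473776] 6.236882821062913
short ('scene',) [ 0.47744272  0.15250567 -0.10702203] 37.755296788356546
short ('top', 'scene') [ 0.47843687  0.15275594 -0.01405262] 55.7905391452062
top lens [0.67288514 0.1255279 ]
top lamp [ 0.6839519  -0.02275008]
top groove [0.67405518 0.13164318]
top groove2 [ 0.68385446 -0.02594606]
scene groove a [0.66525916 0.17515472]
scene groove b [0.67299593 0.04375698]
```

View pics/o1.png

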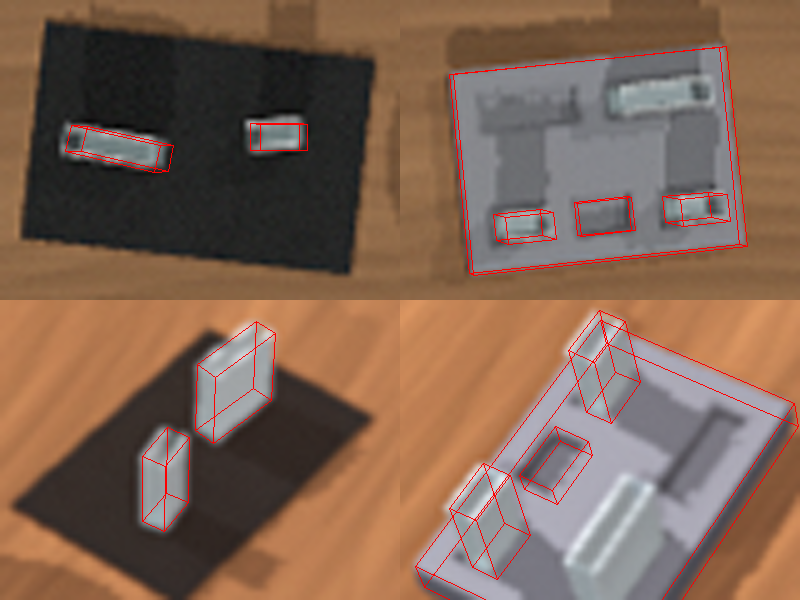

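```bash
python3 - <<'E'
from h import *
I={n:cv2.imread(f"pics/{n}0.png") for n in("top","scene")}
def g(n,x,y,w=33,h=25,k=12):
    c=cv2.resize(I[n][y:y+h,x:x+w],None,fx=k,fy=k,interpolation=cv2.INTER_CUBIC); c=cv2.convertScaleAbs(c,alpha=1.2)
    for i in range(0,w,5): cv2.putText(c,str(x+i),(i*k,8),0,.3,(0,255,255),1);cv2.line(c,(i*k+k//2,10),(i*k+k//2,14),(0,255,255),1)
    for i in range(0,h,5): cv2.putText(c,str(y+i),(0,i*k+10),0,.3,(0,255,255),1);cv2.line(c,(20,i*k+k//2),(24,i*k+k//2),(0,255,255),1)
    return c
cv2.imwrite("pics/d1.png",np.vstack([np.hstack([g("top",197,244),g("top",230,240)]),np.hstack([g("scene",340,175,33,25),g("scene",325,195,33,25)])]))
E
```

```text
(no output)
```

View pics/d1.png

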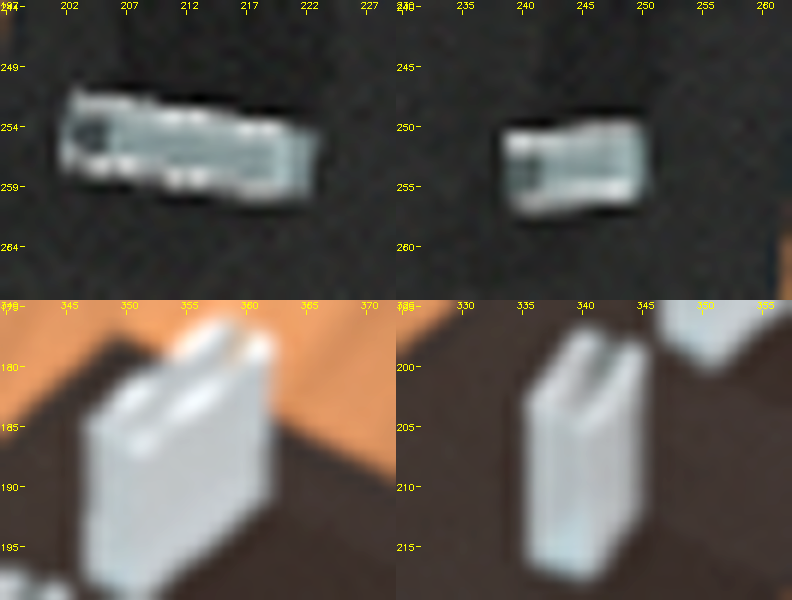

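```bash
cat > f2.py <<'E'
from h import *
I={n:cv2.imread(f"pics/{n}0.png") for n in("top","scene")}
K=8
def hullmask(n,roi,kind):
    x,y,w,h=roi; c=cv2.resize(I[n][y:y+h,x:x+w],None,fx=K,fy=K,interpolation=cv2.INTER_CUBIC).astype(float)
    d=c[...,2]-c[...,0]
    b=((c[...,0]>(80 if n=="top" else 105))&(d<45)) if kind=="cell" else d<25
    k,l,st,_=cv2.connectedComponentsWithStats(b.astype(np.uint8)); i=1+st[1:,4].argmax()
    m=(l==i).astype(np.uint8)
    if kind=="cell":
        pts=cv2.findNonZero(m); cv2.fillConvexPoly(m,cv2.convexHull(pts),1)
    return cv2.resize(m.astype(np.float32),(w,h),interpolation=cv2.INTER_AREA)
rois={"long":{"top":(198,246,28,22),"scene":(342,170,27,42)},"short":{"top":(234,244,22,20),"scene":(330,190,17,34)},"rack":{"top":(355,232,76,62),"scene":(196,272,90,84)}}
M={o:{n:cv2.GaussianBlur(hullmask(n,r,"rack" if o=="rack" else "cell"),(0,0),.5) for n,r in d.items()} for o,d in rois.items()}
def boxes(o,p):
    if o=="rack": return [place(b,*p[:3]) for b in(box(.096,.132,0,.017),box(.0125,.0225,.006,.051,-.027,.041),box(.0125,.0225,.006,.051,-.027,-.041),box(.0125,.0425,.006,.051,.027,p[3]))]
    return [place(box(.0125,.0425 if o=="long" else .0225,.004,.049),*p)]
def cost(o,n,p,off):
    x,y,w,h=rois[o][n]; import h as H
    r=render(n,boxes(o,p),(x,y,w,h))
    r=cv2.warpAffine(r,np.float64([[1,0,off[0]],[0,1,off[1]]]),(w,h))
    return ((r-M[o][n])**2).sum()
P0={"long":[.475,.2275,-.14],"short":[.4795,.153,.08],"rack":[.4486,-.1952,.0805,-.018]}
def nm(f,p0,st):
    S=np.vstack([p0]+[np.array(p0)+np.eye(len(p0))[i]*st[i] for i in range(len(p0))])
    return minimize(f,p0,method="Nelder-Mead",options=dict(initial_simplex=S,xatol=1e-5,fatol=1e-3,maxiter=3000))
ST={3:[.004,.004,.08],4:[.004,.004,.05,.01]}
if __name__=="__main__":
    for o,p in P0.items():
        st=ST[len(p)]
        for n in("top","scene"):
            r=nm(lambda q:cost(o,n,q,(0,0)),p,st); print(o,n,r.x.round(4),round(r.fun,2))
        r=nm(lambda q:cost(o,"top",q[:-2],(0,0))+cost(o,"scene",q[:-2],q[-2:]),p+[0,0],st+[.7,.7]); print(o,"both+sceneoff",r.x.round(4),round(r.fun,2))
E
python3 f2.py
```

```text
long top [ 0.4755  0.2306 -0.1956] 6.51
long scene [ 0.4736  0.2278 -0.228 ] 2.39
long both+sceneoff [ 0.4754  0.2308 -0.2147 -1.1675  0.4677] 9.58
short top [0.4799 0.1544 0.1518] 3.93
short scene [ 0.4774  0.1526 -0.0112] 1.27
short both+sceneoff [ 0.4796  0.1543  0.1038 -1.2527  0.1452] 7.53
rack top [ 0.4496 -0.1941  0.0835 -0.0128] 1.75
rack scene [ 0.4473 -0.1962  0.0837 -0.0123] 14.9
rack both+sceneoff [ 0.4496 -0.1941  0.0824 -0.0024 -1.5254  0.284 ] 15.45
```

```bash
cat > go.py <<'E'
import sys,numpy as np
from scipy.spatial.transform import Rotation as R
from bench import bot
def plan(x,y,z,phi):
    """rotate first, then translate: prints tool-z turn and the shift along tool axes after that turn"""
    s=bot.sense(); T=R.from_quat(np.roll(s["tool_rot"],-1)); X=T.as_matrix()[:,0]
    cur=np.arctan2(X[1],X[0]); w=(phi-cur+np.pi)%(2*np.pi)-np.pi
    T2=T*R.from_rotvec([0,0,-w]); d=T2.inv().apply(np.array([x,y,z])-s["tool_pos"])*1000
    print("t",round(s["time_s"],2),"pos",s["tool_pos"].round(4),"phi",cur.round(3),"tiltZ",T.as_matrix()[:,2].round(3),"gap",round(s["finger_gap"],3),"F",s["grasp_force"])
    print("turn",(-w).round(3),"shift mm",d.round(1),"len",np.linalg.norm(d).round())
if __name__=="__main__": plan(*map(float,sys.argv[1:5]))
E
python3 go.py .4787 .1535 .16 1.63
```

```text
t 0.1 pos [ 0.2163 -0.478   0.2527] phi 0.425 tiltZ [-0.     0.001 -1.   ] gap 1.003 F 0.0
turn -1.205 shift mm [614.8 299.3  93.4] len 690.0
```

>>> send_rows:
  series:
    - [0, 0, 0, 0, 0, -0.12, 1]
    - [0, 0, 0, 0, 0, -0.12, 1]
    - [0, 0, 0, 0, 0, -0.12, 1]
    - [0, 0, 0, 0, 0, -0.12, 1]
    - [0, 0, 0, 0, 0, -0.12, 1]
    - [0, 0, 0, 0, 0, -0.12, 1]
    - [0, 0, 0, 0, 0, -0.12, 1]
    - [0, 0, 0, 0, 0, -0.12, 1]
    - [0, 0, 0, 0, 0, -0.12, 1]
    - [0, 0, 0, 0, 0, -0.12, 1]
  grip_force: 20

```text
time_s: 1.1
tool_pos: [0.2163, -0.4781, 0.2529]
tool_rot: [-0.0, 0.686, 0.728, 0.0]
ft_force: [0.6, 0.3, -0.3]
finger_gap: 1.0
grasp_force: 0.0
```

>>> send_rows:
  series:
    - [30, 15, 5, 0, 0, 0, 1]
    - [30, 15, 5, 0, 0, 0, 1]
    - [30, 15, 5, 0, 0, 0, 1]
    - [30, 15, 5, 0, 0, 0, 1]
    - [30, 15, 5, 0, 0, 0, 1]
    - [30, 15, 5, 0, 0, 0, 1]
    - [30, 15, 5, 0, 0, 0, 1]
    - [30, 15, 5, 0, 0, 0, 1]
    - [30, 15, 5, 0, 0, 0, 1]
    - [30, 15, 5, 0, 0, 0, 1]

```text
time_s: 2.1
tool_pos: [0.3502, -0.1693, 0.203]
tool_rot: [-0.0, 0.688, 0.726, -0.0]
ft_force: [-0.4, -0.7, 0.2]
finger_gap: 0.999
grasp_force: 0.0
```

>>> send_rows:
  series:
    - [30, 15, 5, 0, 0, 0, 1]
    - [30, 15, 5, 0, 0, 0, 1]
    - [30, 15, 5, 0, 0, 0, 1]
    - [30, 15, 5, 0, 0, 0, 1]
    - [30, 15, 5, 0, 0, 0, 1]
    - [30, 15, 5, 0, 0, 0, 1]
    - [30, 15, 5, 0, 0, 0, 1]
    - [30, 15, 5, 0, 0, 0, 1]
    - [30, 15, 0, 0, 0, 0, 1]
    - [0, 0, 0, 0, 0, 0, 1]

```text
time_s: 3.1
tool_pos: [0.4711, 0.109, 0.1628]
tool_rot: [-0.0, 0.687, 0.727, 0.0]
ft_force: [0.5, 0.3, -0.2]
finger_gap: 0.998
grasp_force: 0.0
```

```bash
python3 go.py .4787 .1535 .041 1.63; python3 - <<'E'
from bench import eyes
import cv2,numpy as np
P=[]
for n,x,y in(("top",170,200),("scene",290,110)):
    c=eyes.capture(n)["color"]; cv2.imwrite(f"pics/{n}1.png",c)
    P.append(cv2.resize(c[y:y+120,x:x+100],None,fx=4,fy=4,interpolation=cv2.INTER_CUBIC))
cv2.imwrite("pics/v1.png",np.hstack(P))
E
```

```text
t 3.1 pos [0.4711 0.109  0.1628] phi 1.628 tiltZ [ 0.     0.001 -1.   ] gap 0.998 F 0.0
turn -0.002 shift mm [ 43.8  10.1 121.9] len 130.0
```

View pics/v1.png

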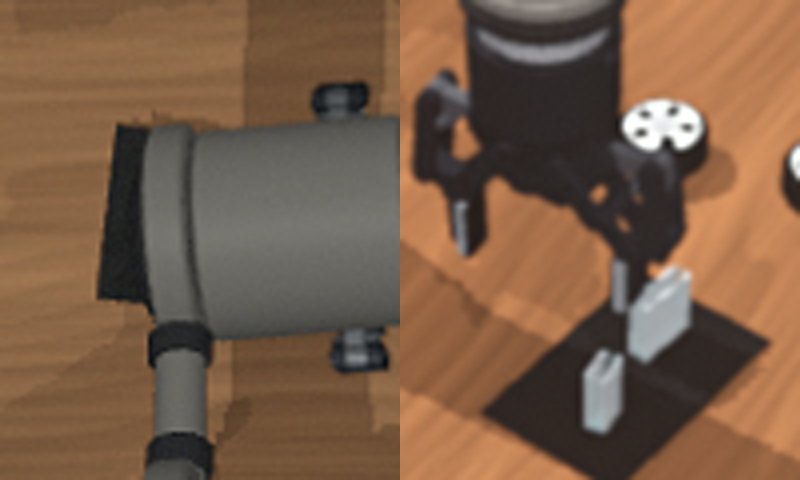

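>>> send_rows:
  series:
    - [22, 5, 0, 0, 0, 0, 1]
    - [22, 5, 0, 0, 0, 0, 1]
    - [0, 0, 20, 0, 0, 0, 1]
    - [0, 0, 20, 0, 0, 0, 1]
    - [0, 0, 20, 0, 0, 0, 1]
    - [0, 0, 20, 0, 0, 0, 1]
    - [0, 0, 20, 0, 0, 0, 0.7]
    - [0, 0, 15, 0, 0, 0, 0.5]
    - [0, 0, 7, 0, 0, 0, 0.4]
    - [0, 0, 0, 0, 0, 0, 0.3]

```text
time_s: 4.2
tool_pos: [0.4772, 0.1497, 0.0407]
tool_rot: [-0.001, 0.688, 0.726, -0.001]
ft_force: [0.1, 0.2, 0.7]
finger_gap: 0.33
grasp_force: 0.0
```

```bash
python3 go.py .4787 .1535 .041 1.63; python3 - <<'E'
from bench import eyes
import cv2,numpy as np
c=eyes.capture("scene")["color"]; cv2.imwrite("pics/scene2.png",c)
cv2.imwrite("pics/v2.png",cv2.resize(c[150:225,300:400],None,fx=8,fy=8,interpolation=cv2.INTER_CUBIC))
E
```

```text
t 4.2 pos [0.4772 0.1497 0.0407] phi 1.624 tiltZ [-0.002 -0.001 -1.   ] gap 0.33 F 0.0
turn -0.006 shift mm [ 3.7  1.7 -0.3] len 4.0
```

View pics/v2.png

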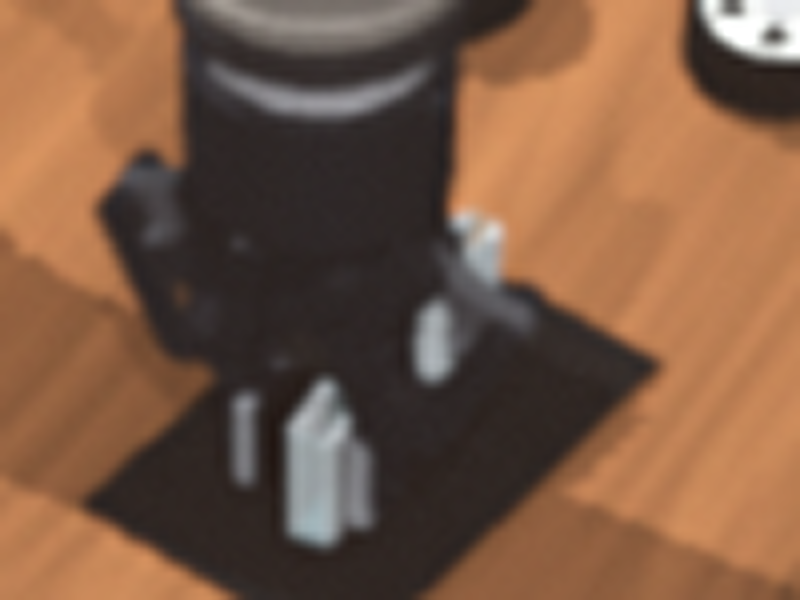

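```bash
python3 - <<'E'
from h import *
s=(.4772,.1497); phi=1.624
X=np.array([np.cos(phi),np.sin(phi)]); Y=np.array([np.sin(phi),-np.cos(phi)])
for z in(.019,.023):
  for off in (-.011,):
    for g in(-.014,.014,):
        p=np.array(s)+X*off+Y*g; uv=proj("scene",[*p,z])[0]; print(z,off,g,p.round(4),"disp",((uv-[300,150]+.5)*8).round())
for n,ly,p in(("scene fit",.0225,(.4774,.1526,.05)),("top fit",.0225,(.4799,.1544,.05))):
    q=place(box(.0125,ly,.004,.049),*p); print(n,((proj("scene",q)-[300,150]+.5)*8).round().tolist())
E
```

```text
0.019 -0.011 -0.014 [0.4638 0.138 ] disp [262. 494.]
0.019 -0.011 0.014 [0.4918 0.1395] disp [346. 526.]
0.023 -0.011 -0.014 [0.4638 0.138 ] disp [262. 485.]
0.023 -0.011 0.014 [0.4918 0.1395] disp [346. 517.]
scene fit [[290.0, 532.0], [290.0, 427.0], [325.0, 484.0], [325.0, 379.0], [327.0, 546.0], [328.0, 441.0], [361.0, 498.0], [363.0, 393.0]]
top fit [[300.0, 531.0], [301.0, 426.0], [335.0, 483.0], [336.0, 378.0], [337.0, 545.0], [338.0, 441.0], [371.0, 497.0], [373.0, 392.0]]
```

>>> send_rows:
  series:
    - [2, 0, 0, 0, 0, 0, 0.3]
    - [0.9, 0, 0, 0, 0, 0, 0.3]
    - [0, 0, 0, 0, 0, 0, 0.22]
    - [0, 0, 0, 0, 0, 0, 0.16]
    - [0, 0, 0, 0, 0, 0, 0.1]
    - [0, 0, 0, 0, 0, 0, 0.05]
    - [0, 0, 0, 0, 0, 0, 0.0]
    - [0, 0, 0, 0, 0, 0, 0.0]
    - [0, 0, 0, 0, 0, 0, 0.0]
    - [0, 0, 0, 0, 0, 0, 0.0]
  grip_force: 20

```text
time_s: 5.25
tool_pos: [0.4778, 0.1537, 0.0416]
tool_rot: [0.0, 0.688, 0.726, 0.0]
ft_force: [-0.8, 0.9, 5.1]
finger_gap: 0.14
grasp_force: 22.9
```

>>> send_rows:
  series:
    - [0, 0, -5, 0, 0, 0, 0]
    - [0, 0, -15, 0, 0, 0, 0]
    - [0, 0, -20, 0, 0, 0, 0]
    - [0, 0, -20, 0, 0, 0, 0]
    - [0, 0, -20, 0, 0, 0, 0]
    - [0, 0, -20, 0, 0, 0, 0]
    - [0, 0, -20, 0, 0, 0, 0]
    - [0, 0, 0, 0, 0, 0, 0]

```text
time_s: 6.05
tool_pos: [0.479, 0.1538, 0.1637]
tool_rot: [0.002, 0.688, 0.726, 0.002]
ft_force: [-0.6, 0.4, -0.2]
finger_gap: 0.142
grasp_force: 22.2
```

```bash
python3 - <<'E'
from go import plan
import numpy as np
x,y,a=.4473,-.1962,.083
px,py=x-.027*np.cos(a),y-.027*np.sin(a); print("place",px,py)
plan(px,py,.16,a+np.pi/2)
E
```

```text
place 0.4203929481216476 -0.1984384278446388
t 6.05 pos [0.479  0.1538 0.1637] phi 1.625 tiltZ [ 0.005  0.001 -1.   ] gap 0.142 F 22.161952257156372
turn -0.029 shift mm [-346.1  -87.6    3.1] len 357.0
```

>>> send_rows:
  series:
    - [-25, -6, 0, 0, 0, -0.03, 0]
    - [-30, -8, 0, 0, 0, 0, 0]
    - [-30, -8, 0, 0, 0, 0, 0]
    - [-30, -8, 0, 0, 0, 0, 0]
    - [-30, -8, 0, 0, 0, 0, 0]
    - [-30, -8, 0, 0, 0, 0, 0]
    - [-30, -8, 0, 0, 0, 0, 0]
    - [-30, -8, 0, 0, 0, 0, 0]
    - [-30, -8, 0, 0, 0, 0, 0]
    - [-30, -8, 0, 0, 0, 0, 0]

```text
time_s: 7.05
tool_pos: [0.4231, -0.1478, 0.1603]
tool_rot: [-0.001, 0.677, 0.736, -0.0]
ft_force: [-0.4, 0.6, -0.4]
finger_gap: 0.143
grasp_force: 22.2
```

>>> send_rows:
  series:
    - [-25, -5, 10, 0, 0, 0, 0]
    - [-16, -3, 20, 0, 0, 0, 0]
    - [-10, -2, 20, 0, 0, 0, 0]
    - [0, 0, 0, 0, 0, 0, 0]
    - [0, 0, 0, 0, 0, 0, 0]
    - [0, 0, 0, 0, 0, 0, 0]

```text
time_s: 7.65
tool_pos: [0.4186, -0.198, 0.1118]
tool_rot: [0.0, 0.677, 0.736, 0.0]
ft_force: [-0.1, -0.6, 0.2]
finger_gap: 0.142
grasp_force: 22.1
```

```bash
python3 - <<'E'
from go import plan
from h import *
from bench import eyes
c=eyes.capture("scene")["color"]; cv2.imwrite("pics/scene3.png",c)
plan(.4204,-.1984,.0435,1.654)
x,y=190,240
im=cv2.resize(c[y:y+100,x:x+100],None,fx=6,fy=6,interpolation=cv2.INTER_CUBIC)
from bench import bot
s=bot.sense(); t=s["tool_pos"]
# expected cell: bottom = tcp z - 3 - 34mm
edges(im,"scene",place(box(.0125,.0225,t[2]-.037,t[2]+.008),t[0],t[1],.083),x,y,6,(0,0,255))
edges(im,"scene",place(box(.016,.026,.006,.017),.4204,-.1984,.083),x,y,6,(0,255,0))
cv2.imwrite("pics/v3.png",im)
E
```

```text
t 7.7 pos [ 0.4187 -0.1981  0.112 ] phi 1.656 tiltZ [ 0.001 -0.001 -1.   ] gap 0.144 F 22.146209478378296
turn 0.002 shift mm [-0.4  1.6 68.5] len 69.0
```

View pics/v3.png

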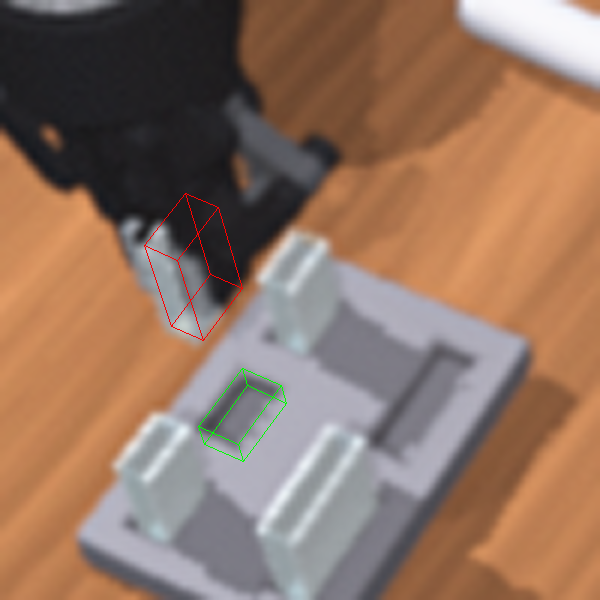

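```bash
python3 - <<'E'
from h import *
c=cv2.imread("pics/scene3.png").astype(int)
x0,x1,y0,y1=206,234,270,300
print("cols",x0,"..",x1-1)
for y in range(y0,y1):
    r=c[y,x0:x1]
    print(y," ".join(f"{b:3d}{'w' if d>35 else ' '}" for b,d in zip(r[:,0],r[:,2]-r[:,0])))
t=(.4187,-.1981,.112)
print((proj("scene",place(box(.0125,.0225,t[2]-.037,t[2]+.008),t[0],t[1],.083))).round(1).tolist())
E
```

```text
cols 206 .. 233
270  33   29   29   29   34   40   39   36   36   36   33   32   30   31   34   34   36   34   31   32   31   33   30   39   61w  75w  89   89 
271  33   31   28   29   31   37   39   35   34   35   33   32   29   33   35   39   35   32   32   32   38   36   33   36   59   84   93   80 
272  33   31   33   32   30   34   37   36   35   35   34   32   30   31   33   35   32   31   32   34   38   38   37   40   62   87   84   61 
273  35   32   34   32   30   33   37   34   33   36   37   34   32   31   31   31   31   31   36   38   38   39   38   41   55   69   60   43 
274  44   32   34   34   29   28   28   30   33   34   34   34   32   30   30   28   31   33   37   38   39   40   40   38   40   44   39   35 
275  59w  42   35   31   30   35   34   30   27   27   30   32   31   31   30   30   31   33   37   40   41   40   39   38   35   34   34   34 
276  78w  61w  42   31   47   83   91   59   31   29   46   38   31   31   31   30   30   33   38   40   39   40   38   37   35   35   34   35 
277  90w  83w  65w  51   96  151  152   91   39   70  121   88   43   29   3
[... 2664 characters left out ...]
 85w  85w  85w  82w  80w  79w  78w  80w  84w  83w  86w  88w  94w 106w 126w 143  160  141   99w  75w 102w 152  178  181  186  189  187  167 
297  85w  85w  84w  81w  79w  79w  79w  81w  84w  84w  85w  85w  86w  87w  88w 101w 121w 105w  80w  97w 148  182  189  188  187  189  188  182 
298  84w  83w  80w  79w  79w  78w  80w  82w  85w  87w  86w  88w  90w  87w  81w  80w  83w  76w  87w 136w 178  190  190  189  188  190  188  190 
299  85w  82w  80w  79w  79w  78w  80w  83w  86w  86w  90w  90w  88w  84w  82w  77w  71w  77w 118w 171  190  192  189  187  187  188  189  189 
[[218.0, 293.9], [213.5, 280.5], [224.6, 285.3], [220.4, 271.7], [223.4, 296.3], [219.1, 282.9], [229.9, 287.6], [225.9, 274.1]]
```

>>> send_rows:
  series:
    - [1.3, 2, 5, 0, 0, 0, 0]
    - [0, 0, 15, 0, 0, 0, 0]
    - [0, 0, 15, 0, 0, 0, 0]
    - [0, 0, 12, 0, 0, 0, 0]
    - [0, 0, 7, 0, 0, 0, 0]
    - [0, 0, 0, 0, 0, 0, 0]
    - [0, 0, 0, 0, 0, 0, 0]

```text
time_s: 8.4
tool_pos: [0.4204, -0.197, 0.0576]
tool_rot: [0.0, 0.677, 0.736, 0.0]
ft_force: [-0.6, 0.6, 0.2]
finger_gap: 0.14
grasp_force: 22.1
```

>>> send_rows:
  series:
    - [0, 0, 2, 0, 0, 0, 0]
    - [0, 0, 2, 0, 0, 0, 0]
    - [0, 0, 2, 0, 0, 0, 0]
    - [0, 0, 0, 0, 0, 0, 0]
    - [0, 0, 0, 0, 0, 0, 0]

```text
time_s: 8.9
tool_pos: [0.4201, -0.197, 0.0513]
tool_rot: [0.0, 0.677, 0.736, -0.0]
ft_force: [0.0, -0.4, -0.6]
finger_gap: 0.143
grasp_force: 22.1
```

>>> send_rows:
  series:
    - [0, 0, 2, 0, 0, 0, 0]
    - [0, 0, 2, 0, 0, 0, 0]
    - [0, 0, 1.5, 0, 0, 0, 0]
    - [0, 0, 1, 0, 0, 0, 0]
    - [0, 0, 0, 0, 0, 0, 0]
    - [0, 0, 0, 0, 0, 0, 0]

```text
time_s: 9.5
tool_pos: [0.4201, -0.197, 0.0448]
tool_rot: [0.0, 0.677, 0.736, -0.0]
ft_force: [0.1, 0.9, -0.4]
finger_gap: 0.146
grasp_force: 22.1
```

>>> send_rows:
  series:
    - [0, 0, 0.7, 0, 0, 0, 0]
    - [0, 0, 0.5, 0, 0, 0, 0]
    - [0, 0, 0, 0, 0, 0, 0]

```text
time_s: 9.8
tool_pos: [0.4202, -0.197, 0.0437]
tool_rot: [0.0, 0.677, 0.736, -0.0]
ft_force: [-0.2, 0.0, 0.2]
finger_gap: 0.141
grasp_force: 22.2
```

>>> send_rows:
  series:
    - [0, 0, 0, 0, 0, 0, 0.2]
    - [0, 0, 0, 0, 0, 0, 0.25]
    - [0, 0, 0, 0, 0, 0, 0.3]
    - [0, 0, 0, 0, 0, 0, 0.35]
    - [0, 0, 0, 0, 0, 0, 0.35]
    - [0, 0, 0, 0, 0, 0, 0.35]

```text
time_s: 10.4
tool_pos: [0.4201, -0.197, 0.0436]
tool_rot: [0.0, 0.677, 0.736, -0.0]
ft_force: [0.2, 0.1, 0.0]
finger_gap: 0.353
grasp_force: 0.0
```

>>> send_rows:
  series:
    - [0, 0, -5, 0, 0, 0, 0.35]
    - [0, 0, -10, 0, 0, 0, 0.35]
    - [0, 0, -20, 0, 0, 0, 0.35]
    - [0, 0, -25, 0, 0, 0, 0.35]
    - [0, 0, -30, 0, 0, 0, 0.35]
    - [0, 0, -30, 0, 0, 0, 0.35]
    - [0, 0, 0, 0, 0, 0, 0.35]

```text
time_s: 11.1
tool_pos: [0.422, -0.1982, 0.1681]
tool_rot: [0.004, 0.677, 0.736, 0.001]
ft_force: [-0.3, -0.6, -1.2]
finger_gap: 0.352
grasp_force: 0.0
```

```bash
python3 - <<'E'
from go import plan
from h import *
from bench import eyes
c=eyes.capture("scene")["color"]; cv2.imwrite("pics/scene4.png",c)
import f2
f2.I["scene"]=c
roi=(200,290,60,50)
# brightness diff of placed cell vs predicted box, using red-blue low & bright: compare to stock overlay
im=cv2.resize(c[270:345,196:296],None,fx=6,fy=6,interpolation=cv2.INTER_CUBIC)
edges(im,"scene",place(box(.0125,.0225,.006,.051),.4204,-.1984,.083),196,270,6,(0,0,255))
im2=cv2.resize(c[300:340,212:256],None,fx=6,fy=6,interpolation=cv2.INTER_CUBIC)
cv2.imwrite("pics/v4.png",im)
plan(.4736,.2275,.16,-.2+np.pi/2)
E
```

```text
t 11.15 pos [ 0.4211 -0.1976  0.1661] phi 1.655 tiltZ [ 0.004 -0.003 -1.   ] gap 0.349 F 0.0
turn 0.284 shift mm [427.1 -33.    5. ] len 428.0
```

View pics/v4.png

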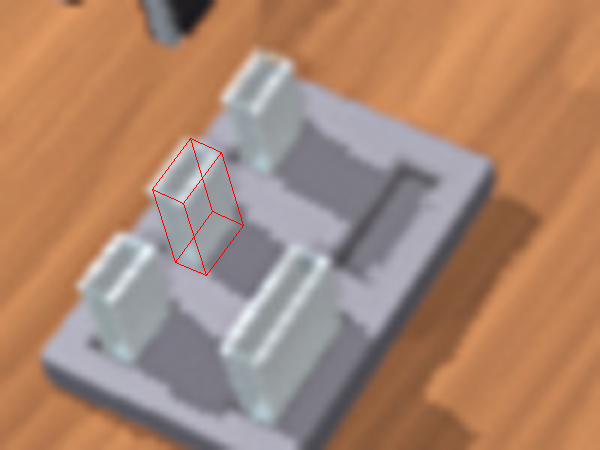

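```bash
cat > rail.py <<'E'
from h import *
for n,ys in(("scene",np.linspace(.06,.15,31)),("top",np.linspace(.0,.11,31))):
    c=cv2.imread(f"pics/{n}0.png").astype(np.float32); b=c[...,0]
    S=np.arange(-.036,.0361,.003)
    best=None
    for a in np.arange(.03,.111,.01):
        P=np.array([[.675-np.tan(a)*(y-.05)+s,y,.02] for y in ys for s in S])
        uv=proj(n,P).astype(np.float32)
        v=cv2.remap(b,uv[None,:,0],uv[None,:,1],cv2.INTER_CUBIC).reshape(len(ys),-1)
        sc=v.mean(0).std()
        # sharpness: total abs gradient of mean profile
        sh=np.abs(np.diff(v.mean(0))).sum()
        if best is None or sh>best[0]: best=(sh,a,v.mean(0))
        print(n,round(a,3),round(float(sh),1))
    print(n,best[1]); print([(round(s*1000),int(x)) for s,x in zip(S,best[2])])
E
python3 rail.py
```

```text
scene 0.03 792.3
scene 0.04 806.2
scene 0.05 785.0
scene 0.06 788.5
scene 0.07 824.4
scene 0.08 816.3
scene 0.09 792.8
scene 0.1 758.7
scene 0.11 706.2
scene 0.07
[(-36, 87), (-33, 85), (-30, 82), (-27, 82), (-24, 83), (-21, 78), (-18, 174), (-15, 253), (-12, 250), (-9, 248), (-6, 251), (-3, 245), (0, 114), (3, 43), (6, 192), (9, 255), (12, 250), (15, 249), (18, 251), (21, 243), (24, 121), (27, 57), (30, 65), (33, 65), (36, 66)]
top 0.03 669.3
top 0.04 688.8
top 0.05 700.2
top 0.06 701.8
top 0.07 694.6
top 0.08 679.1
top 0.09 654.6
top 0.1 621.8
top 0.11 595.7
top 0.060000000000000005
[(-36, 65), (-33, 66), (-30, 69), (-27, 68), (-24, 65), (-21, 53), (-18, 92), (-15, 191), (-12, 197), (-9, 194), (-6, 195), (-3, 200), (0, 141), (3, 24), (6, 64), (9, 188), (12, 203), (15, 200), (18, 201), (21, 197), (24, 109), (27, 44), (30, 57), (33, 57), (36, 54)]
```

>>> send_rows:
  series:
    - [20, 0, 0, 0, 0, 0.1, 0.6]
    - [40, -3, 0, 0, 0, 0.1, 1]
    - [42, -3, 0, 0, 0, 0.08, 1]
    - [40, -3, 0, 0, 0, 0, 1]
    - [40, -3, 0, 0, 0, 0, 1]
    - [40, -3, 0, 0, 0, 0, 1]
    - [40, -3, 0, 0, 0, 0, 1]
    - [40, -3, 0, 0, 0, 0, 1]
    - [40, -3, 0, 0, 0, 0, 1]
    - [30, -3, 0, 0, 0, 0, 1]

```text
time_s: 12.15
tool_pos: [0.4494, 0.1761, 0.1629]
tool_rot: [-0.0, 0.773, 0.635, -0.001]
ft_force: [0.3, -0.1, 0.5]
finger_gap: 1.0
grasp_force: 0.0
```

```bash
python3 go.py .4736 .2272 .16 1.371
```

```text
t 12.15 pos [0.4494 0.1761 0.1629] phi 1.376 tiltZ [-0.001 -0.    -1.   ] gap 1.0 F 0.0
turn 0.005 shift mm [54.9 13.6  2.9] len 57.0
```

>>> send_rows:
  series:
    - [30, 7, 0, 0, 0, 0, 1]
    - [22, 6, 0, 0, 0, 0, 1]
    - [3, 0.6, 17, 0, 0, 0, 1]
    - [0, 0, 25, 0, 0, 0, 1]
    - [0, 0, 25, 0, 0, 0, 0.7]
    - [0, 0, 25, 0, 0, 0, 0.5]
    - [0, 0, 20, 0, 0, 0, 0.4]
    - [0, 0, 13, 0, 0, 0, 0.35]
    - [0, 0, 0, 0, 0, 0, 0.35]
    - [0, 0, 0, 0, 0, 0, 0.35]

```text
time_s: 13.15
tool_pos: [0.4741, 0.2252, 0.0387]
tool_rot: [0.0, 0.773, 0.635, -0.0]
ft_force: [1.1, 0.2, -0.2]
finger_gap: 0.349
grasp_force: 0.0
```

```bash
python3 go.py .4736 .2272 .036 1.371
```

```text
t 13.15 pos [0.4741 0.2252 0.0387] phi 1.375 tiltZ [-0. -0. -1.] gap 0.349 F 0.0
turn 0.004 shift mm [ 1.8 -0.9  2.7] len 3.0
```

>>> send_rows:
  series:
    - [1.8, -0.9, 1.5, 0, 0, 0, 0.3]
    - [0, 0, 0, 0, 0, 0, 0.25]
    - [0, 0, 0, 0, 0, 0, 0.2]
    - [0, 0, 0, 0, 0, 0, 0.15]
    - [0, 0, 0, 0, 0, 0, 0.1]
    - [0, 0, 0, 0, 0, 0, 0.05]
    - [0, 0, 0, 0, 0, 0, 0]
    - [0, 0, 0, 0, 0, 0, 0]
    - [0, 0, 0, 0, 0, 0, 0]
    - [0, 0, 0, 0, 0, 0, 0]

```text
time_s: 14.15
tool_pos: [0.4738, 0.2273, 0.0376]
tool_rot: [0.0, 0.773, 0.635, 0.0]
ft_force: [-1.3, 0.1, 5.5]
finger_gap: 0.143
grasp_force: 20.4
```

>>> send_rows:
  series:
    - [0, 0, -5, 0, 0, 0, 0]
    - [0, 0, -15, 0, 0, 0, 0]
    - [0, 0, -25, 0, 0, 0, 0]
    - [0, 0, -30, 0, 0, 0, 0]
    - [0, 0, -30, 0, 0, 0, 0]
    - [0, 0, -30, 0, 0, 0, 0]
    - [0, 0, -30, 0, 0, 0, 0]
    - [0, 0, -20, 0, 0, 0, 0]
    - [0, 0, 0, 0, 0, 0, 0]
    - [0, 0, 0, 0, 0, 0, 0]

```text
time_s: 15.15
tool_pos: [0.4732, 0.2271, 0.2217]
tool_rot: [0.0, 0.773, 0.635, -0.0]
ft_force: [0.8, -0.1, 0.1]
finger_gap: 0.142
grasp_force: 19.7
```

```bash
python3 go.py .677 .0494 .23 1.636
```

```text
t 15.15 pos [0.4732 0.2271 0.2217] phi 1.375 tiltZ [-0. -0. -1.] gap 0.142 F 19.699449241161346
turn -0.261 shift mm [-190.6  191.8   -8.3] len 270.0
```

>>> send_rows:
  series:
    - [0, 0, 0, 0, 0, -0.05, 0]
    - [0, 0, 0, 0, 0, -0.06, 0]
    - [0, 0, 0, 0, 0, -0.06, 0]
    - [0, 0, 0, 0, 0, -0.06, 0]
    - [0, 0, 0, 0, 0, -0.03, 0]
    - [-10, 10, 0, 0, 0, 0, 0]
    - [-20, 20, 0, 0, 0, 0, 0]
    - [-20, 20, 0, 0, 0, 0, 0]
    - [-20, 20, 0, 0, 0, 0, 0]
    - [-20, 20, 0, 0, 0, 0, 0]
  grip_force: 25

```text
time_s: 16.15
tool_pos: [0.5702, 0.1414, 0.2214]
tool_rot: [-0.0, 0.685, 0.729, -0.0]
ft_force: [0.0, 0.7, -0.5]
finger_gap: 0.142
grasp_force: 26.5
```

>>> send_rows:
  series:
    - [-20, 20, 0, 0, 0, 0, 0]
    - [-20, 20, 0, 0, 0, 0, 0]
    - [-20, 20, 0, 0, 0, 0, 0]
    - [-20, 20, 0, 0, 0, 0, 0]
    - [-10, 12, 0, 0, 0, 0, 0]
    - [-6, 6, 0, 0, 0, 0, 0]
    - [0, 0, 0, 0, 0, 0, 0]
    - [0, 0, 0, 0, 0, 0, 0]
    - [0, 0, 0, 0, 0, 0, 0]

```text
time_s: 17.05
tool_pos: [0.6725, 0.0543, 0.2222]
tool_rot: [-0.0, 0.684, 0.73, -0.0]
ft_force: [-1.0, 1.0, 0.5]
finger_gap: 0.141
grasp_force: 26.5
```

```bash
python3 go.py .677 .0494 .126 1.636
```

```text
t 17.05 pos [0.6725 0.0543 0.2222] phi 1.635 tiltZ [-0.  0. -1.] gap 0.141 F 26.482184529304504
turn -0.001 shift mm [-5.2  4.2 96.2] len 96.0
```

>>> send_rows:
  series:
    - [-5, 4, 5, 0, 0, 0, 0]
    - [0, 0, 15, 0, 0, 0, 0]
    - [0, 0, 15, 0, 0, 0, 0]
    - [0, 0, 15, 0, 0, 0, 0]
    - [0, 0, 15, 0, 0, 0, 0]
    - [0, 0, 15, 0, 0, 0, 0]
    - [0, 0, 11, 0, 0, 0, 0]
    - [0, 0, 5, 0, 0, 0, 0]
    - [0, 0, 0, 0, 0, 0, 0]
    - [0, 0, 0, 0, 0, 0, 0]

```text
time_s: 18.05
tool_pos: [0.6777, 0.0489, 0.1268]
tool_rot: [0.0, 0.684, 0.729, 0.0]
ft_force: [-0.2, -0.3, -0.3]
finger_gap: 0.144
grasp_force: 26.5
```

```bash
python3 go.py .677 .0494 .126 1.636; python3 - <<'E'
from h import *
from bench import eyes,bot
c=eyes.capture("scene")["color"]; cv2.imwrite("pics/scene5.png",c)
t=bot.sense()["tool_pos"]
q=place(box(.0125,.0425,t[2]-.0336,t[2]+.0114),t[0],t[1],.065); uv=proj("scene",q); print(uv.round(1).tolist())
print("lens",proj("scene",place([[0,.075,.115],[0,-.075,.115]],.677,.0494,.065)).round(1).tolist())
x0,y0=np.floor(uv.min(0)).astype(int)-3; x1,y1=np.ceil(uv.max(0)).astype(int)+4
print("cols",x0,x1-1)
for y in range(y0,y1,1):
    r=c[y,x0:x1].astype(int); print(y," ".join(f"{b:3d}{'w' if d>35 else ' '}" for b,d in zip(r[:,0],r[:,2]-r[:,0])))
E
```

```text
t 18.05 pos [0.6777 0.0489 0.1268] phi 1.635 tiltZ [ 0.001 -0.    -1.   ] gap 0.144 F 26.4829158782959
turn -0.001 shift mm [ 0.5 -0.7  0.8] len 1.0
[[393.4, 258.9], [395.4, 244.5], [401.4, 244.2], [403.7, 229.7], [399.2, 261.1], [401.5, 246.8], [407.1, 246.4], [409.6, 231.9]]
lens [[414.8, 220.5], [386.3, 272.6]]
cols 390 413
226  44   41   40   40   41   41   39   38   37   40   39   38   39   37   38   38   38   38   40   41   39   37   38   39 
227  43   42   40   38   41   39   39   38   38   37   37   39   41   37   35   34   36   39   38   38   38   38   38   39 
228  45   41   40   40   41   39   39   39   37   34   37   44   51w  50w  44   36   37   37   38   36   36   38   38   38 
229  44   41   40   40   39   40   38   37   36   37   44   57w  75w 100w  90w  54   38   39   40   39   42   37   38   39 
230  42   39   39   39   40   40   38   38   40   42   55   71w 113w 164w 150w  86   43   38   41   41   40   40   38   37 
231  37   36   35   37   38   39   39   37   40   45   55w  86w 155w 197  168   91   42   38   39   41   41   39   39   38 
232  38   37   37   36   38
[... 3487 characters left out ...]
  234  235  247  245  176   76   38   88  159  208  223  223  222  221  222  219 
261  75w  72w 104w 205  253  254  252  250  248  250  252  220  113   37   72  171  230  240  236  230  225  222  221  208 
262  74w  79w 150w 242  255  252  251  251  251  254  247  172   67   36  123  237  255  254  251  245  237  231  219  180 
263  76w 114w 208  252  253  251  251  251  252  254  221  112   36   72  183  251  255  253  252  252  251  246  221  152 
264  90w 164w 244  254  252  251  251  251  254  248  172   65   44  137  241  255  253  251  251  252  254  252  209  114 
265 116w 213  253  253  251  251  251  252  254  221  112   37   90  206  254  254  252  251  251  252  255  245  165   76
```

```bash
python3 - <<'E'
from h import *
th=np.linspace(0,2*np.pi,60)
def disc(y,r,p): return place(np.c_[r*np.cos(th),np.full(60,y),.115+r*np.sin(th)],*p)
def disp(n,p):
    im=cv2.imread(f"pics/{n}0.png"); d=im.max(2).astype(int)
    for nm,y,r in(("lens",.075,.02),("lamp",-.075,.026)):
        uv=proj(n,disc(y,r,p)); print(n,nm,"disc min",uv.min(0).round(1),"max",uv.max(0).round(1))
    return im
p=(.677,.0494,.065)
im=disp("scene",p); 
print("cols 403..428, max channel, rows 200..236")
for y in range(202,236): print(y," ".join(f"{v:3d}" for v in im[y,403:430].max(1)))
disp("top",(.679,.0514,.065))
im=cv2.imread("pics/top0.png")
print("top lens columns 244..256 profile rows 150..182 (max ch)")
for c in(246,249,251,252,253,254,255): print(c,im[152:180,c].max(1).tolist())
for c in(318,319,320,321,323,326): print(c,im[142:178,c].max(1).tolist())
E
```

```text
scene lens disc min [405.7 213.2] max [424.  227.7]
scene lamp disc min [373.7 263. ] max [399.1 282. ]
cols 403..428, max channel, rows 200..236
202 182 179 175 165 158 159 158 158 160 160 156 138 103  71  55  55  55  57  58  58  57  56  54  53  54  51  50
203 181 178 171 161 158 159 159 159 160 159 147 114  71  51  50  53  55  54  56  57  57  55  56  52  54  52  50
204 179 179 175 167 159 159 159 161 159 151 125  80  54  53  56  55  52  50  50  52  52  55  55  56  53  52  50
205 179 179 178 168 158 158 159 160 156 136  94  60  71  88  93  92  81  67  61  55  51  50  52  53  53  53  49
206 179 178 177 169 160 158 159 158 155 123  83  82 107 125 132 133 126 124 123 101  69  51  49  51  50  50  49
207 178 178 178 168 160 159 157 160 151 114  90 104 104  92  89  98 122 158 175 158 117  78  54  49  50  50  49
208 179 181 176 166 161 157 158 159 141  98  66  67  66  57  55  59  70  89 112 143 146 118  85  56  47  47  47
209 180 179 171 161 158 157 160 153 122  80  55  54  54  55  54  53  51  51  57  77 103 129 123  85  54  46  45
210 181 178 169 160 157 158 154 128  87  59  54  55  55  5
[... 4283 characters left out ...]
149, 153, 144, 96, 75, 103]
320 [140, 141, 141, 134, 132, 128, 101, 50, 59, 78, 90, 95, 112, 122, 118, 110, 121, 137, 129, 149, 163, 152, 134, 122, 108, 96, 125, 156, 164, 162, 150, 154, 142, 86, 76, 103]
321 [140, 143, 135, 114, 115, 111, 81, 56, 63, 68, 72, 75, 92, 104, 101, 96, 104, 108, 102, 115, 128, 115, 100, 99, 96, 95, 95, 102, 110, 127, 144, 155, 139, 81, 82, 105]
323 [108, 111, 108, 105, 103, 99, 73, 60, 64, 66, 74, 79, 81, 83, 88, 90, 93, 96, 99, 97, 102, 101, 103, 97, 90, 88, 79, 74, 63, 113, 151, 156, 132, 66, 85, 103]
326 [109, 112, 111, 104, 103, 103, 77, 60, 64, 68, 74, 77, 82, 84, 86, 90, 93, 94, 98, 95, 100, 101, 100, 96, 92, 88, 82, 76, 64, 118, 154, 155, 122, 61, 93, 105]
```

>>> send_rows:
  series:
    - [0, 0, 0, 0, 0, 0, 0]
    - [0, 0, 0, 0, 0, 0, 0]
    - [0, 0, 0, 0, 0, 0, 0]
    - [0, 0, 0, 0, 0, 0, 0]
    - [0, 0, 0, 0, 0, 0, 0]
    - [0, 0, 0, 0, 0, 0, 0]
    - [0, 0, 0, 0, 0, 0, 0]
    - [0, 0, 0, 0, 0, 0, 0]
    - [0, 0, 0, 0, 0, 0, 0]
    - [0, 0, 0, 0, 0, 0, 0]

```text
time_s: 19.1
tool_pos: [0.6773, 0.0489, 0.1261]
tool_rot: [0.0, 0.684, 0.729, -0.0]
ft_force: [-0.2, 0.1, 0.3]
finger_gap: 0.136
grasp_force: 26.5
```

```bash
python3 -c "
from bench import bot
s=bot.sense(); print(s['tool_pos'],s['grasp_force']); print(bot.job_done())"
```

```text
[0.67730477 0.04888115 0.12610126] 26.48145228624344
the job is handed in; nothing more can be done
None
```

The short cell stands let go in the rack's free place, and the long cell is gripped by its frosted sides upright in the light path; I handed the job in at about 19 s, but it returned no verdict, and the long cell's sideways centring on the light axis rests on camera estimates that differ by about 3 mm (tolerance 4.5 mm).

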